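# Hold a spring clip open over the timetable card

## Robot

A 6-joint arm with a two-finger parallel gripper is mounted at the origin on the work surface. World frame = base frame: x ahead of the robot, y to its left, z up, the work surface at z = 0. Lengths are in m, angles in degrees, forces in N, time in s.
With the tool pointing down it reaches from about 0.4 to 0.825 m from the base axis. Payload 7 kg.
Tool frame: the origin (TCP) lies midway between the tips of the shut fingers; the grasp point (between the pads) lies 19 mm behind it (ctrl.hold_point_z is the distance from the TCP to the grasp point, in m); z points along the fingers, y is the line along which they close (so a half turn about z gives the same grasp; the last joint's range is limited). The gripper opens to 88 mm and grips with 3 to 60 N. Pads are 19 mm wide; open, the fingers measure 130 mm over their backs; the gripper's body (78 mm by 193 mm) begins 47 mm behind the grasp point.
Start: joints at [-47.206, 20.546, 0.682, 0, -70.136, -16.507], TCP at [0.299, -0.605, 0.227] pointing down, gripper open.
Joint ranges: [-176.03, 176.03], [-82.01, 121.73], [-58.28, 71.71], [-173.87, 95.51], [-174.79, -0.11], [-173.66, 173.66]. Speed limits (degrees/s): [136.94, 136.94, 172.46, 180, 180, 180].

## Interface

Orientations are given as [roll, pitch, yaw] about the fixed x, y, z axes, in that order (R = Rz(yaw) Ry(pitch) Rx(roll)).
In Python, from plant import ctrl gives the robot as it stands.
- The arm moves only by the tool apply_moves, never from a script. Its argument "deltas" is a list of rows, each an object with "fingers": the finger opening in mm, from 0 to 87.6; "delta_pos": the shift along the tool's x, y, z in mm, a list of three; "angular": the turn, a rotation vector about the tool's x, y, z in degrees, a list of three. A call has 1 to 10 rows; each row is the pose to reach, as a shift and turn from the pose commanded when the call began, along the tool's axes at that moment; what a row does not reach only later rows make up. A row lasts 1/10 s, in which the tool goes at most 50 mm and 8.59 degrees, less where a joint would pass 70% of its speed; a pose out of reach is approached as far as the arm can. A call with a gripper value outside its range is refused whole. The fingers move at their own pace and stop on an object; the grip force is fixed at half the most. Time passes only in rows, so rows that repeat a pose let the fingers close. It gives the time, the measured TCP pose, the force, the opening and the grip force at its end, in the units of the state.
- ctrl.get_obs(): the state, without advancing time (a new reading comes with each control period).
- ctrl.snapshot(name): name is "scene" or "top" or "wrist"; returns the picture (480x640x3 uint8, red, green, blue); there is no depth.
- ctrl.camera_params(name): a dict with "fx", "fy", "cx", "cy" (pixels), "cam_to_world" (4x4, takes a point from camera to world coordinates); the wrist camera has in their place "mount" (4x4, takes a point from camera to tool coordinates, whose origin is the TCP and whose axes are the flange's). Camera axes: x right, y up, looking along -z (the intrinsics and any distortion apply to the point x, -y, -z); pixel columns grow to the right and rows downward; lengths in m; the calibration is good to about 2 mm. A picture is of the moment at which its call begins: read the wrist's pose just before it. camera_params takes no time and is no camera call.
- ctrl.close_job(): hands the job in; it is judged then, once.
The state is a dict: "clock": time; "joint_pos": joint angles; "qvel": joint speeds; "tau": joint torques, N m; "tool_pos": TCP position; "orientation": TCP orientation; "force": force on the tool from outside, world axes, zero at the start; "moment": the same for the moment, N m; "opening": finger opening in m; "gripper_force": force on a finger pad.
Only numpy, scipy, OpenCV 4.12 (cv2) and the standard library are available. Lean on these libraries where they do the work, as an engineer would, in place of code of your own. Each camera call takes 0.05 s, during which the arm holds its last target. There are 200 camera calls.

## Task

Squeeze the levers of the purple spring clip to free it from the stationery tray's wall, and hold it, jaws down and still squeezed wide open, over the middle of the top edge of the timetable card (the purple tab), with the card's edge well in between the jaws and the clip not touching the card, so that I can slip a note in. Finish holding it like that: do not let go or let it close. Do not knock the card over or push it along, leave the lime spare clip on the tray, and leave the other things on the desk where they are.

Things in the scene. Friction and masses are not known exactly. Their poses are not given: they have to be found in the camera images.
- clip: Purple plastic spring clip, big clothes-peg type, 88 mm tall, 32 mm wide, 50 g, pinched upright on the tray's front wall: jaws down, levers up, its pin 18 to 26 mm above the wall's top. Origin on the hinge pin; z up to the levers, x along the pin (and along the wall it sits on), y across: the way the levers squeeze and the jaws open. Clear space between the jaws up to 6 mm below the pin.
- clip_levers (a point): Midway between the purple clip's two levers, 28 mm above its pin; clip's axes. Levers: flat plates 32 mm wide (x), from 8 to 46 mm above the pin. On the tray they lean apart in a V, 43 mm over the outside at the top; squeezed along y until the ribs between them meet they stand parallel, 18 mm over the outside, jaws fully open. Needs about 10 N.
- clip_mouth (a point): Midway between the purple clip's jaw tips, 40 mm below its pin (tips are 42 mm below it closed, 40 mm fully open); clip's axes.
- clip_tip_a (a point): Inner lower edge of one jaw of the purple clip. The distance to the other tip is the gape: 0 closed, 5 mm on the tray wall, 28 mm fully open.
- clip_tip_b (a point): Inner lower edge of the other jaw of the purple clip.
- clip_arm_a (a joint): Angle of one half of the purple clip (rad): 0 jaws closed, 0.06 on the tray wall, 0.34 levers squeezed right together; a spring drives it towards 0.
- clip_arm_b (a joint): The same for the other half of the purple clip; both halves swing alike.
- tray: Pale open stationery tray with pens and an eraser in it, fixed on the desk, 120 (x) by 220 (y) by 70 mm high, walls 5 mm thick. Origin in the middle of its underside; x points away from the front wall, which carries the two clips, 90 to 140 mm apart.
- card_stand: Timetable card standing upright in a slotted wooden foot, one loose piece, 400 g. Foot 60 (x) by 170 (y) by 24 mm, card 3 mm thick (x), 150 mm wide (y), top edge 136 mm above the desk. Origin in the middle of the underside; x is normal to the card, y along its top edge, z up.
- card_edge (a point): Middle of the card's top edge, 136 mm above the desk, marked on both faces by a purple tab; same axes as the card stand.
- spare_clip: Lime green clip just like the purple one, on the same tray wall; leave it there. Origin on its pin.
- mug: White mug, 80 mm across, 92 mm tall; leave it. Origin under its centre.
- glue: White glue bottle with an orange cap, 38 mm across, 115 mm tall; leave it. Origin under its centre.
- tape: Blue roll of tape lying flat, 60 mm across, 18 mm high; leave it. Origin under its centre.
- cream: Glass cream jar with a pink lid, 58 mm across, 48 mm tall; leave it. Origin under its centre.
- tissues: Purple tissue pack, 100 by 170 by 75 mm; leave it. Origin under its centre.
Mind the look-alikes: they are no part of the job. Of the things like the clip, leave any that is red; of the rest the smaller one is meant.

How it is judged:
By the outcome, as a careful person would: the job done as asked, in the order asked, and still so for the second after the job is handed in, while the arm keeps its last pose, push and grip.
It also fails if it takes over 35 s, if anything falls off the work surface, if the arm or the gripper's body presses on something with over 40 N, if the wrist force passes 120 N, or if a joint passes its speed limit or range.

## Working session

There is one attempt and no reset: what is moved stays moved. The work goes in short steps, Python scripts to look and compute and a tool call to move; the robot and the scene stay as the last step left them, time stands still between calls to the robot, and variables do not carry over. Pictures are saved under pics/ and viewed, at most 11 in all, crops included, and the job is handed in when it is done.

Besides the shell and the picture viewer there is one more tool, called by a JSON object that holds its "method" and its "body". apply_moves: Moves the arm, as the interface text tells. Its arguments: {"type":"object","properties":{"deltas":{"type":"array"}},"required":["deltas"]}

```bash
mkdir -p pics; ls
python3 - <<'E'
from plant import ctrl
import cv2,numpy as np
o=ctrl.get_obs(); print({k:np.round(v,3).tolist() for k,v in o.items()}, ctrl.hold_point_z)
for n in("scene","top","wrist"):
    im=ctrl.snapshot(n); cv2.imwrite(f"pics/{n}0.png",im[...,::-1])
    p=ctrl.camera_params(n); print(n,{k:np.round(v,4).tolist() if not isinstance(v,str) else v for k,v in p.items()})
a=cv2.imread("pics/scene0.png");b=cv2.imread("pics/top0.png")
E
```

```text
pics
{'clock': 0.0, 'joint_pos': [-47.208, 20.591, 0.634, -0.018, -70.137, -16.503], 'qvel': [-0.003, -0.026, 0.042, -0.002, 0.045, 0.116], 'tau': [-0.002, -58.271, 29.305, 6.997, 0.007, -0.0], 'tool_pos': [0.299, -0.605, 0.226], 'orientation': [179.905, -0.01, -153.717], 'force': [0.338, 0.185, 0.212], 'moment': [0.005, -0.008, 0.032], 'gripper_force': 0.0, 'opening': 0.088} 0.0188
scene {'fx': 526.0263, 'fy': 526.0263, 'cx': 313.1561, 'cy': 243.9009, 'cam_to_world': [[0.3034, -0.753, 0.5839, 1.3018], [0.9527, 0.2498, -0.1729, -0.1806], [-0.0157, 0.6088, 0.7932, 1.0946], [0.0, 0.0, 0.0, 1.0]]}
top {'fx': 496.3259, 'fy': 496.3259, 'cx': 322.5263, 'cy': 238.3888, 'cam_to_world': [[-0.0162, 0.9951, -0.0975, 0.481], [-0.9999, -0.0157, 0.006, 0.0266], [0.0045, 0.0975, 0.9952, 1.0175], [0.0, 0.0, 0.0, 1.0]]}
wrist {'fx': 333.1603, 'fy': 333.1603, 'cx': 318.3682, 'cy': 241.295, 'mount': [[0.0008, 0.9623, 0.2721, 0.0736], [1.0, -0.0007, -0.0004, 0.0013], [-0.0002, 0.2721, -0.9623, -0.1577], [0.0, 0.0, 0.0, 1.0]]}
```

View pics/scene0.png

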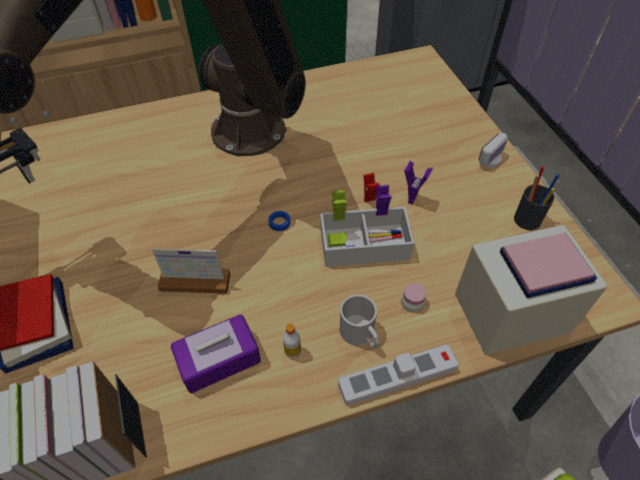

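View pics/top0.png

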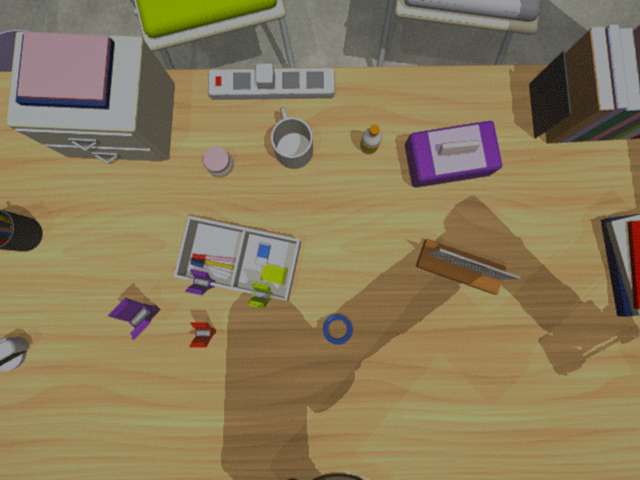

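Candidates for the clip: purple on the tray's front wall, scene (383,200) / top (200,281). A bigger purple one stands on the desk, scene (417,182) / top (134,316). Red is at scene (370,187) / top (201,334) and lime at scene (339,205) / top (261,293). The one on the wall fits, being purple, the smaller, and pinched on the tray. I'll confirm it in a crop.

Run:
```python
import cv2,numpy as np
a=cv2.imread("pics/scene0.png");b=cv2.imread("pics/top0.png")
r=lambda im,x,y,w,h,s:cv2.resize(im[y:y+h,x:x+w],None,fx=s,fy=s,interpolation=cv2.INTER_CUBIC)
A=r(b,105,205,200,150,4); cv2.imwrite("pics/c1.png",A)
B=np.vstack([r(a,310,150,130,70,5)[:,:640],r(b,400,225,130,50,5)[:,:640]]); cv2.imwrite("pics/c2.png",B)
for n,im in(("scene",a),("top",b)):
    h=cv2.cvtColor(im,cv2.COLOR_BGR2HSV)
    for nm,lo,hi in(("purple",(128,110,40),(150,255,255)),("lime",(30,150,60),(45,255,255))):
        m=cv2.inRange(h,lo,hi); k,l,s,c=cv2.connectedComponentsWithStats(m)
        for i in range(1,k):
            if s[i,4]>6: print(n,nm,s[i].tolist(),c[i].round(1))
```

```text
scene purple [405, 161, 27, 43, 339] [413.7 180.8]
scene purple [376, 186, 15, 29, 345] [382.2 199.8]
scene purple [179, 252, 12, 2, 22] [184.5 252.5]
scene purple [171, 315, 89, 78, 2379] [217.  358.7]
scene lime [333, 190, 13, 30, 342] [338.6 204.5]
scene lime [328, 233, 19, 13, 206] [336.6 238.9]
scene lime [17, 383, 6, 82, 117] [ 17.8 424.7]
scene lime [555, 474, 19, 6, 77] [564.4 477.2]
top purple [408, 121, 94, 65, 2087] [453.5 155.6]
top purple [186, 269, 27, 26, 238] [198.8 281.7]
top purple [109, 298, 43, 26, 462] [127.2 309.6]
top purple [151, 306, 8, 5, 19] [154.5 308.2]
top purple [131, 319, 19, 20, 149] [139.3 328. ]
top lime [137, 0, 139, 37, 3116] [192.2  12.7]
top lime [611, 124, 29, 16, 66] [625.6 131.7]
top lime [261, 264, 26, 20, 380] [273.5 273.8]
top lime [253, 282, 19, 13, 123] [261.3 287.4]
top lime [248, 294, 21, 14, 161] [257.8 301.9]
```

View pics/c1.png

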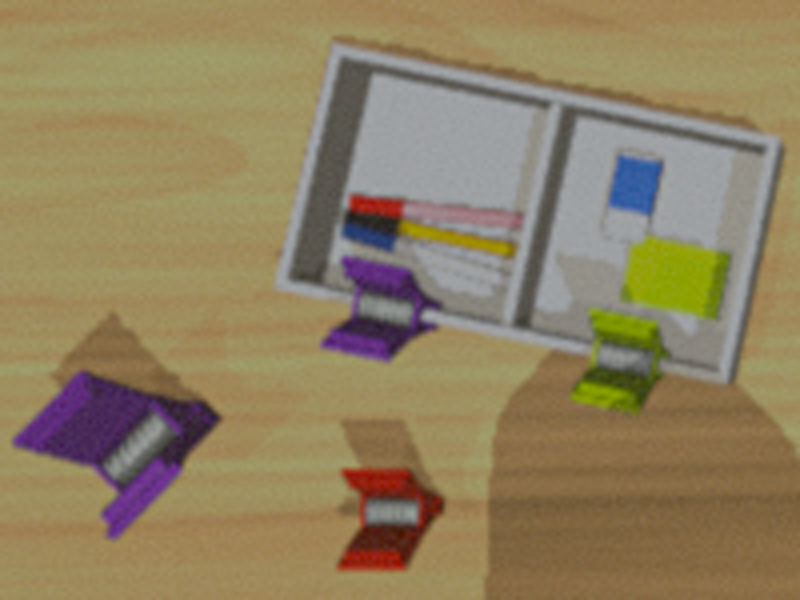

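View pics/c2.png

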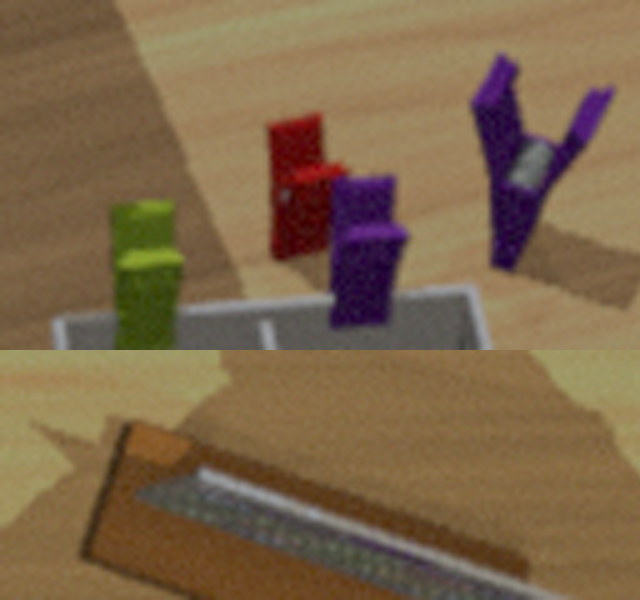

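The crop confirms it: the wall clip (pin at top ≈ (201,282)) is the smaller purple one, and the desk clip is visibly larger. The card's top edge runs from about top (440,249), with its purple tab near (478,265).

```bash
cat > h.py <<'E'
from plant import ctrl
import numpy as np, cv2
from scipy.spatial.transform import Rotation as Ro
def ray(n,uv,obs=None):
    p=ctrl.camera_params(n)
    if n=="wrist":
        T=np.eye(4); T[:3,:3]=Ro.from_euler('xyz',obs['orientation'],degrees=True).as_matrix(); T[:3,3]=obs['tool_pos']; T=T@np.array(p['mount'])
    else: T=np.array(p['cam_to_world'])
    d=np.array([(uv[0]-p['cx'])/p['fx'],-(uv[1]-p['cy'])/p['fy'],-1.])
    return T[:3,3],T[:3,:3]@d
def onz(n,uv,z,obs=None):
    o,d=ray(n,uv,obs); return o+d*(z-o[2])/d[2]
def tri(*rs):
    A=np.zeros((3,3));b=np.zeros(3)
    for o,d in rs:
        d=d/np.linalg.norm(d);P=np.eye(3)-np.outer(d,d);A+=P;b+=P@o
    x=np.linalg.solve(A,b); return x,[np.linalg.norm(np.cross(x-o,d/np.linalg.norm(d))) for o,d in rs]
def delta(pos,yaw):
    o=ctrl.get_obs();R=Ro.from_euler('xyz',o['orientation'],degrees=True)
    G=Ro.from_euler('xyz',[180,0,yaw],degrees=True)
    return (R.inv().apply(np.array(pos)-o['tool_pos'])*1000).round(1),(R.inv()*G).as_rotvec(degrees=True).round(2)
E
python3 - <<'E'
from h import *
c=lambda u,v:(105+u/4-.375,205+v/4-.375)
P=[onz("top",c(*p),.07) for p in((278,290),(733,382),(780,138),(333,40))]
L=lambda a,b:np.linalg.norm(P[a]-P[b])
print("tray",np.round(P,4).tolist(),"sides",L(0,1),L(1,2),L(2,3),L(3,0))
w=P[1]-P[0]; print("wall yaw",np.degrees(np.arctan2(w[1],w[0])))
w2=P[2]-P[3]; print(np.degrees(np.arctan2(w2[1],w2[0])))
for z in(.088,.092,.096): print("pin",onz("top",c(386,308),z))
# scene: lever tops; back lever crop (333..397 top y178) ; front lever top (345-407, y 228)
s=lambda u,v:(310+u/5-.4,150+v/5-.4)
# robot-side lever = upper in scene
print("near lever top L/R tri",tri(ray("scene",s(333,179)),ray("top",c(390,358))),tri(ray("scene",s(395,178)),ray("top",c(322,347))))
print("far lever top",tri(ray("scene",s(343,228)),ray("top",c(410,272))),tri(ray("scene",s(407,226)),ray("top",c(344,259))))
# card
b=cv2.imread("pics/top0.png"); h=cv2.cvtColor(b,cv2.COLOR_BGR2HSV)
m=cv2.inRange(h,(0,0,120),(179,70,255)); m[:,:425]=0;m[:,530:]=0;m[:240]=0;m[290:]=0
k,l,st,ce=cv2.connectedComponentsWithStats(m); print(st[1:].tolist())
ys,xs=np.nonzero(m)
pts=np.float32(np.c_[xs,ys]); 
for x in range(436,526,6): print(x,[(int(y),b[y,x].tolist()) for y in np.nonzero(m[:,x])[0]][:6])
cv2.imwrite("pics/c3.png",np.vstack([cv2.resize(b[238:292,425:535],None,fx=6,fy=6,interpolation=cv2.INTER_CUBIC),cv2.resize(cv2.imread("pics/scene0.png")[240:282,145:255],None,fx=6,fy=6,interpolation=cv2.INTER_CUBIC)]))
E
```

```text
tray [[0.5043, 0.3042, 0.07], [0.4573, 0.0885, 0.07], [0.5731, 0.0649, 0.07], [0.6238, 0.2793, 0.07]] sides 0.22080567132338302 0.11813302774709396 0.22041968433197298 0.12214534005267617
wall yaw -102.2748774936183
-103.31916471644084
pin [0.49463606 0.24859721 0.088     ]
pin [0.49457735 0.24764213 0.092     ]
pin [0.49451864 0.24668704 0.096     ]
near lever top L/R tri (array([0.47183055, 0.23404488, 0.1383383 ]), [np.float64(0.0006084701214337689), np.float64(0.0006084701214338142)]) (array([0.47716512, 0.26541819, 0.13387234]), [np.float64(0.00034987353749886134), np.float64(0.00034987353749887755)])
far lever top (array([0.50920047, 0.2240016 , 0.14421225]), [np.float64(0.0007789791677177297), np.float64(0.0007789791677178088)]) (array([0.5156507 , 0.25448025, 0.141543  ]), [np.float64(4.033584168689897e-05), np.float64(4.033584168692411e-05)])
[[440, 249, 81, 30, 176]]
436 []
442 [(249, [114, 119, 126]), (250, [153, 150, 148]), (251, [138, 137, 134])]
448 [(251, [109, 115, 124]), (252, [156, 154, 152]), (253, [140, 139, 136])]
454 [(253, [100, 107, 121]), (254, [155, 151, 151]), (255, [141, 137, 138])]
460 [(256, [121, 133, 140]), (257, [130, 136, 140])]
466 [(258, [119, 129, 138]), (259, [128, 136, 136])]
472 [(260, [115, 128, 135]), (261, [126, 134, 137])]
478 [(263, [128, 130, 133])]
484 [(264, [96, 108, 123]), (265, [126, 133, 137])]
490 [(266, [92, 108, 121]), (267, [130, 139, 142]), (268, [112, 117, 121])]
496 [(269, [123, 133, 138]), (270, [117, 125, 126])]
502 [(271, [123, 136, 140]), (272, [112, 120, 124])]
508 [(273, [125, 137, 145]), (274, [121, 130, 132])]
514 [(275, [117, 132, 140]), (276, [125, 134, 136])]
520 [(277, [99, 118, 135])]
```

View pics/c3.png

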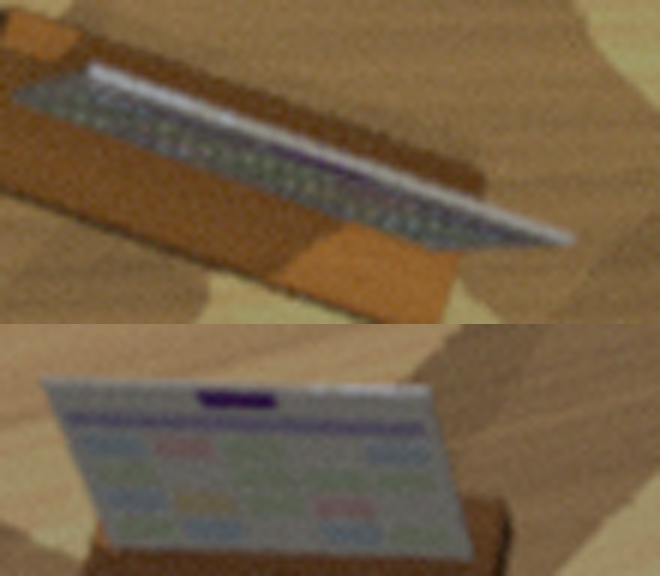

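Run:
```python
from h import *
E=[onz("top",(439.6,248.9),.136),onz("top",(520.4,277.4),.136)]
S=[onz("scene",(215.9,250.1),.136),onz("scene",(151.6,249.1),.136)]
for q in(E,S):
    w=q[1]-q[0]; print(np.round(q,4).tolist(),np.linalg.norm(w),np.degrees(np.arctan2(w[1],w[0])),(q[0]+q[1])/2)
print("tab",onz("scene",(184.5,252.5),.133))
print(delta((.5,-.2,.29),-130),delta((.494,.2455,.26),-102.5))
```

```text
[[0.5452, -0.1871, 0.136], [0.4922, -0.3286, 0.136]] 0.15108125743541878 -110.51930991517926 [ 0.51871639 -0.25782288  0.136     ]
[[0.5431, -0.188, 0.136], [0.4937, -0.328, 0.136]] 0.1484643825691813 -109.44604649683686 [ 0.51838015 -0.25800691  0.136     ]
tab [ 0.52481287 -0.25780861  0.133     ]
(array([-359.7,  274. ,  -63.9]), array([ 7.000e-02,  1.000e-02, -2.372e+01])) (array([-551.6,  676. ,  -33.4]), array([ 7.000e-02,  2.000e-02, -5.122e+01]))
```

{"method": "apply_moves", "body": {"deltas": [{"fingers": 87,"delta_pos": [-360,274,-64],"angular": [0,0,-24]},{"fingers": 87,"delta_pos": [-360,274,-64],"angular": [0,0,-24]},{"fingers": 87,"delta_pos": [-360,274,-64],"angular": [0,0,-24]},{"fingers": 87,"delta_pos": [-360,274,-64],"angular": [0,0,-24]},{"fingers": 87,"delta_pos": [-360,274,-64],"angular": [0,0,-24]},{"fingers": 87,"delta_pos": [-360,274,-64],"angular": [0,0,-24]},{"fingers": 87,"delta_pos": [-360,274,-64],"angular": [0,0,-24]},{"fingers": 87,"delta_pos": [-360,274,-64],"angular": [0,0,-24]},{"fingers": 87,"delta_pos": [-360,274,-64],"angular": [0,0,-24]},{"fingers": 87,"delta_pos": [-360,274,-64],"angular": [0,0,-24]}]}}

```text
clock: 1.15
tool_pos: [0.5024, -0.1963, 0.2913]
orientation: [-179.9, 0.1, -129.5]
force: [-0.3, -0.8, -0.4]
opening: 0.087
gripper_force: 0.0
```

Run:
```python
from h import *
print(delta((.494,.2455,.26),-102.5))
```

```text
(array([-335.6,  287.4,   31.4]), array([ -0.08,   0.06, -26.97]))
```

{"method": "apply_moves", "body": {"deltas": [{"fingers": 87,"delta_pos": [-336,287,31],"angular": [0,0,-27]},{"fingers": 87,"delta_pos": [-336,287,31],"angular": [0,0,-27]},{"fingers": 87,"delta_pos": [-336,287,31],"angular": [0,0,-27]},{"fingers": 87,"delta_pos": [-336,287,31],"angular": [0,0,-27]},{"fingers": 87,"delta_pos": [-336,287,31],"angular": [0,0,-27]},{"fingers": 87,"delta_pos": [-336,287,31],"angular": [0,0,-27]},{"fingers": 87,"delta_pos": [-336,287,31],"angular": [0,0,-27]},{"fingers": 87,"delta_pos": [-336,287,31],"angular": [0,0,-27]},{"fingers": 87,"delta_pos": [-336,287,31],"angular": [0,0,-27]},{"fingers": 87,"delta_pos": [-336,287,31],"angular": [0,0,-27]}]}}

```text
clock: 2.15
tool_pos: [0.4938, 0.2456, 0.2582]
orientation: [179.9, -0.1, -102.5]
force: [-0.2, -0.8, 0.4]
opening: 0.0872
gripper_force: 0.0
```

Run:
```python
from h import *
o=ctrl.get_obs(); im=ctrl.snapshot("wrist")[...,::-1].copy(); cv2.imwrite("pics/w1.png",im)
print(np.round(o['tool_pos'],4),np.round(o['orientation'],2),np.abs(o['qvel']).max())
h=cv2.cvtColor(im,cv2.COLOR_BGR2HSV); m=cv2.inRange(h,(128,110,40),(150,255,255))
k,l,s,c=cv2.connectedComponentsWithStats(m)
for i in range(1,k):
    if s[i,4]>20: print(s[i].tolist(),c[i].round(1))
```

```text
[0.4938 0.2456 0.2582] [ 1.7994e+02 -6.0000e-02 -1.0251e+02] 3.258479809993246
[293, 202, 49, 49, 1323] [317.2 227.3]
[369, 276, 35, 34, 605] [382.3 293. ]
[370, 341, 38, 24, 532] [391.6 349.2]
```

View pics/w1.png

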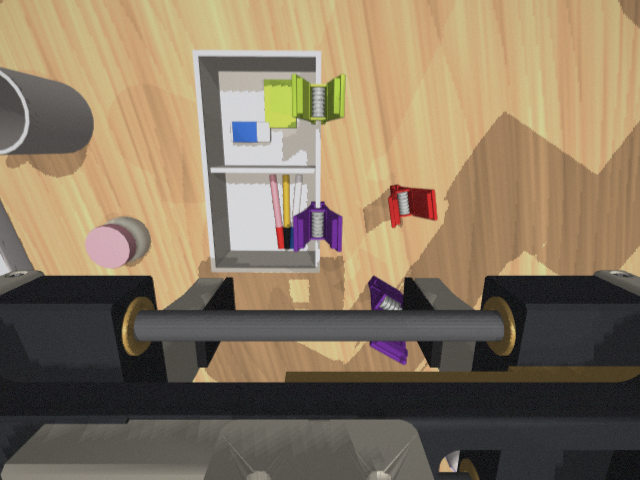

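Run:
```python
from h import *
o=ctrl.get_obs()
im=cv2.imread("pics/w1.png");h=cv2.cvtColor(im,cv2.COLOR_BGR2HSV); m=cv2.inRange(h,(128,110,40),(150,255,255))
for v in (210,216,222,230,238,244):
    x=np.nonzero(m[v,285:350])[0]+285; print(v,x.min(),x.max())
for uv,z in(((318,222),.092),((317.5,240),.138),((320.5,60),.07),((320.5,262),.07)): print(uv,onz("wrist",uv,z,o).round(4))
R=Ro.from_euler('xyz',o['orientation'],degrees=True)
P=tri(ray("wrist",(318,222),o),ray("top",(201.1,281.6))); print("pin tri",P)
for nm,top in(("big purple",(140,313)),("red",(202,334))):print(nm,onz("top",top,.08))
print(delta((.494,.2465,.105),-102.5))
```

```text
210 306 329
216 294 340
222 293 341
230 294 341
238 294 340
244 294 340
(318, 222) [0.4926 0.2429 0.092 ]
(317.5, 240) [0.4943 0.2485 0.138 ]
(320.5, 60) [0.4578 0.0967 0.07  ]
(320.5, 262) [0.5007 0.2921 0.07  ]
pin tri (array([0.49277801, 0.23913716, 0.11917471]), [np.float64(0.0024682831173129314), np.float64(0.0024682831173129245)])
big purple [0.43821173 0.36407464 0.08      ]
red [0.39760095 0.24814426 0.08      ]
(array([ -3.1,   0.2, 153.5]), array([ 0.06, -0.09, -0.04]))
```

{"method": "apply_moves", "body": {"deltas": [{"fingers": 70,"delta_pos": [-2,0,40],"angular": [0,0,0]},{"fingers": 66,"delta_pos": [-2,0,80],"angular": [0,0,0]},{"fingers": 66,"delta_pos": [-2,0,110],"angular": [0,0,0]},{"fingers": 66,"delta_pos": [-2,0,135],"angular": [0,0,0]},{"fingers": 66,"delta_pos": [-2,0,150],"angular": [0,0,0]},{"fingers": 66,"delta_pos": [-2,0,154],"angular": [0,0,0]},{"fingers": 66,"delta_pos": [-2,0,154],"angular": [0,0,0]},{"fingers": 66,"delta_pos": [-2,0,154],"angular": [0,0,0]}]}}

```text
clock: 3.0
tool_pos: [0.4953, 0.2437, 0.1066]
orientation: [-179.9, 0.1, -102.7]
force: [-0.2, 0.5, -0.4]
opening: 0.0662
gripper_force: 0.0
```

Run:
```python
from h import *
b=ctrl.snapshot("top")[...,::-1]; a=ctrl.snapshot("scene")[...,::-1];w=ctrl.snapshot("wrist")[...,::-1]
r=lambda im,x,y,ww,h,s:cv2.resize(np.ascontiguousarray(im[y:y+h,x:x+ww]),None,fx=s,fy=s,interpolation=cv2.INTER_CUBIC)
cv2.imwrite("pics/d1.png",np.hstack([r(a,330,130,100,150,4),r(w,200,180,240,300,2)[:600,:400]]))
```

```text
(no output)
```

View pics/d1.png

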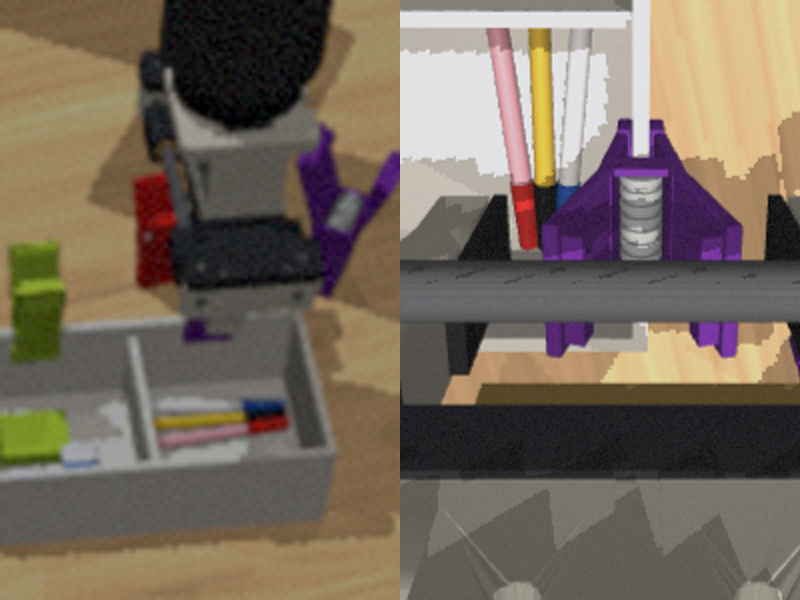

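{"method": "apply_moves", "body": {"deltas": [{"fingers": 55,"delta_pos": [-2,1.3,0],"angular": [0,0,0]},{"fingers": 48,"delta_pos": [-2,1.3,0],"angular": [0,0,0]},{"fingers": 40,"delta_pos": [-2,1.3,0],"angular": [0,0,0]},{"fingers": 32,"delta_pos": [-2,1.3,0],"angular": [0,0,0]},{"fingers": 24,"delta_pos": [-2,1.3,0],"angular": [0,0,0]},{"fingers": 10,"delta_pos": [-2,1.3,0],"angular": [0,0,0]},{"fingers": 10,"delta_pos": [-2,1.3,0],"angular": [0,0,0]},{"fingers": 10,"delta_pos": [-2,1.3,0],"angular": [0,0,0]},{"fingers": 10,"delta_pos": [-2,1.3,0],"angular": [0,0,0]}]}}

```text
clock: 4.05
tool_pos: [0.4939, 0.2459, 0.1055]
orientation: [180.0, -0.0, -102.7]
force: [-0.0, -0.6, -1.3]
opening: 0.0172
gripper_force: 30.0
```

Run:
```python
from h import *
o=ctrl.get_obs(); print(o['opening'],o['gripper_force'],o['force'],o['tool_pos'])
w=ctrl.snapshot("wrist")[...,::-1]
cv2.imwrite("pics/w2.png",cv2.resize(np.ascontiguousarray(w[180:380,200:460]),None,fx=2,fy=2))
```

```text
0.017155312550928083 29.993644058704376 [-0.01972923 -0.62771017 -1.27086634] [0.4938538  0.24590403 0.10552121]
```

View pics/w2.png

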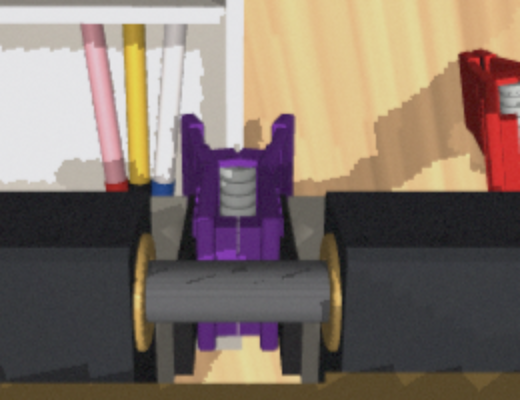

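The levers are fully squeezed (opening 17 mm, 30 N) and the jaws are open astride the wall at about (237,150) in the crop, symmetric about it. Next I lift straight up.

{"method": "apply_moves", "body": {"deltas": [{"fingers": 10,"delta_pos": [0,0,-8],"angular": [0,0,0]},{"fingers": 10,"delta_pos": [0,0,-20],"angular": [0,0,0]},{"fingers": 10,"delta_pos": [0,0,-40],"angular": [0,0,0]},{"fingers": 10,"delta_pos": [0,0,-70],"angular": [0,0,0]},{"fingers": 10,"delta_pos": [0,0,-105],"angular": [0,0,0]},{"fingers": 10,"delta_pos": [0,0,-135],"angular": [0,0,0]},{"fingers": 10,"delta_pos": [0,0,-155],"angular": [0,0,0]},{"fingers": 10,"delta_pos": [0,0,-160],"angular": [0,0,0]},{"fingers": 10,"delta_pos": [0,0,-160],"angular": [0,0,0]}]}}

```text
clock: 5.0
tool_pos: [0.494, 0.2461, 0.2669]
orientation: [-179.9, 0.1, -102.7]
force: [0.1, 0.1, -0.8]
opening: 0.0175
gripper_force: 30.0
```

Run:
```python
from h import *
print(delta((.5186,-.2579,.2655),-110))
o=ctrl.get_obs(); w=ctrl.snapshot("wrist")[...,::-1]; cv2.imwrite("pics/w3.png",w)
h=cv2.cvtColor(w,cv2.COLOR_BGR2HSV); m=cv2.inRange(h,(128,90,25),(150,255,255)); m[:,:270]=0; m[:,370:]=0; m[260:]=0
for v in range(225,262,5):
    x=np.nonzero(m[v])[0]; print(v,x.tolist()[:1],x.tolist()[-1:],len(x))
```

```text
(array([ 486.3, -134.9,    0.5]), array([-0.06,  0.12,  7.29]))
225 [] [] 0
230 [] [] 0
235 [] [] 0
240 [290] [346] 19
245 [290] [346] 23
250 [291] [345] 21
255 [291] [345] 52
260 [] [] 0
```

{"method": "apply_moves", "body": {"deltas": [{"fingers": 10,"delta_pos": [24,-7,0],"angular": [0,0,0.5]},{"fingers": 10,"delta_pos": [65,-18,0],"angular": [0,0,1]},{"fingers": 10,"delta_pos": [112,-31,0],"angular": [0,0,2]},{"fingers": 10,"delta_pos": [160,-44,0],"angular": [0,0,3]},{"fingers": 10,"delta_pos": [208,-58,0],"angular": [0,0,4]},{"fingers": 10,"delta_pos": [256,-71,0],"angular": [0,0,5]},{"fingers": 10,"delta_pos": [304,-84,0],"angular": [0,0,6]},{"fingers": 10,"delta_pos": [352,-98,0],"angular": [0,0,7]},{"fingers": 10,"delta_pos": [390,-108,0],"angular": [0,0,7.3]},{"fingers": 10,"delta_pos": [410,-114,0],"angular": [0,0,7.3]}]}}

```text
clock: 6.05
tool_pos: [0.5136, -0.1818, 0.2638]
orientation: [179.8, -0.1, -110.2]
force: [0.1, 0.1, 0.2]
opening: 0.0176
gripper_force: 30.0
```

{"method": "apply_moves", "body": {"deltas": [{"fingers": 10,"delta_pos": [25,-1,0],"angular": [0,0,0]},{"fingers": 10,"delta_pos": [52,-3,0],"angular": [0,0,0]},{"fingers": 10,"delta_pos": [70,-7,0],"angular": [0,0,0]},{"fingers": 10,"delta_pos": [77,-11,0],"angular": [0,0,0]},{"fingers": 10,"delta_pos": [77,-11,0],"angular": [0,0,0]},{"fingers": 10,"delta_pos": [77,-11,0],"angular": [0,0,0]}]}}

```text
clock: 6.65
tool_pos: [0.4987, -0.2548, 0.2648]
orientation: [179.9, -0.0, -110.0]
force: [0.1, 0.0, -0.6]
opening: 0.0174
gripper_force: 30.0
```

Run:
```python
from h import *
print(delta((.5186,-.2579,.2655),-110))
o=ctrl.get_obs(); print(o['tool_pos'],o['orientation'],o['opening'])
w=ctrl.snapshot("wrist")[...,::-1]; cv2.imwrite("pics/w4.png",w)
a=ctrl.snapshot("scene")[...,::-1]; cv2.imwrite("pics/s4.png",a)
r=lambda im,x,y,ww,h,s:cv2.resize(np.ascontiguousarray(im[y:y+h,x:x+ww]),None,fx=s,fy=s,interpolation=cv2.INTER_CUBIC)
cv2.imwrite("pics/d4.png",np.hstack([r(w,260,130,100,150,4),r(a,130,150,100,150,4)]))
```

```text
(array([ -3.9, -19.8,  -0.7]), array([ 0.07, -0.  , -0.03]))
[ 0.49869793 -0.2547739   0.26479739] [ 1.79925220e+02 -8.65222821e-04 -1.10026223e+02] 0.01742177137270121
```

View pics/d4.png

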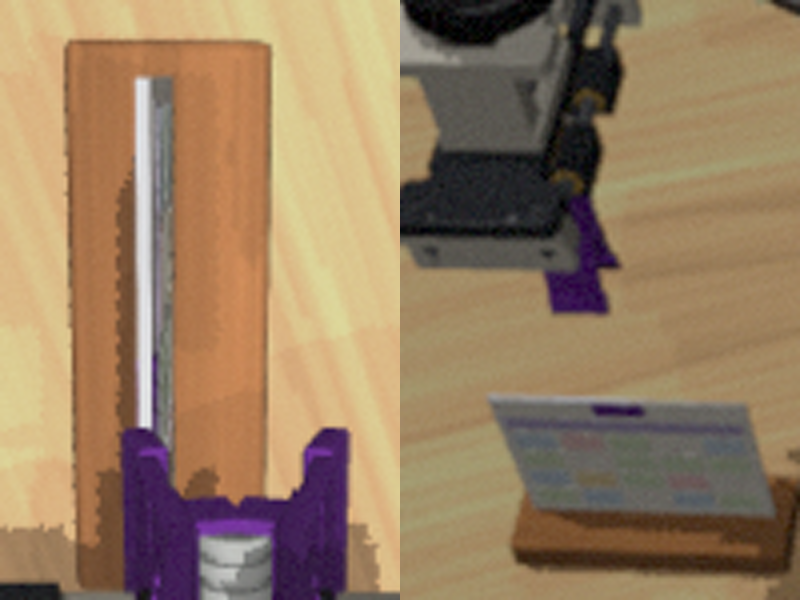

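Run:
```python
from h import *
o=ctrl.get_obs(); T=Ro.from_euler('xyz',o['orientation'],degrees=True); tl=lambda p:T.inv().apply(np.array(p)-o['tool_pos'])*1000
print("card line tool mm",[tl(onz("wrist",uv,.136,o)).round(1) for uv in((295.6,155),(295.7,230))], "top/scene est",tl((.5186,-.2579,.136)).round(1))
print("card far end wrist", tl(onz("wrist",(295.6,149),.136,o)).round(1))
for nm,uv,y in(("farL",(167.4,227.8),-15),("farR",(181.8,227.8),-15),("nearR",(184.8,216.8),14)):
    c,d=ray("scene",uv); c=tl(c); d=T.inv().apply(d)
    p=c+d*(y-c[1])/d[1]; print(nm,p.round(1))
for z in (45,50,55):
    q=[]
    for u in (260+122/4-.4,260+349/4-.4):
        c,d=ray("wrist",(u,238),o); c=tl(c); d=T.inv().apply(d); q.append((c+d*(z-c[2])/d[2]).round(1))
    print(z,q)
```

```text
card line tool mm [array([ 66.2, -17.8, 129.3]), array([  1.8, -18.8, 129.3])] top/scene est [ -3.5 -19.7 129.3]
card far end wrist [ 71.  -17.7 129.3]
farL [ 18.1 -15.   56.7]
farR [-13.9 -15.   55.6]
nearR [-15.7  14.   52.6]
45 [array([ 17.4, -16.5,  45. ]), array([17.4, 19.3, 45. ])]
50 [array([ 16., -17.,  50.]), array([16.1, 19.7, 50. ])]
55 [array([ 14.7, -17.4,  55. ]), array([14.7, 20.1, 55. ])]
```

{"method": "apply_moves", "body": {"deltas": [{"fingers": 10,"delta_pos": [-2,-10,0],"angular": [0,0,0.3]},{"fingers": 10,"delta_pos": [-4.5,-20,5],"angular": [0,0,0.5]},{"fingers": 10,"delta_pos": [-4.5,-20,20],"angular": [0,0,0.5]},{"fingers": 10,"delta_pos": [-4.5,-20,40],"angular": [0,0,0.5]},{"fingers": 10,"delta_pos": [-4.5,-20,55],"angular": [0,0,0.5]},{"fingers": 10,"delta_pos": [-4.5,-20,60],"angular": [0,0,0.5]},{"fingers": 10,"delta_pos": [-4.5,-20,60],"angular": [0,0,0.5]},{"fingers": 10,"delta_pos": [-4.5,-20,60],"angular": [0,0,0.5]}]}}

```text
clock: 7.55
tool_pos: [0.5199, -0.2579, 0.2061]
orientation: [-180.0, -0.0, -110.5]
force: [0.1, 0.1, -0.5]
opening: 0.0173
gripper_force: 30.0
```

Run:
```python
from h import *
o=ctrl.get_obs(); print(o['tool_pos'],o['orientation'],o['opening'])
w=ctrl.snapshot("wrist")[...,::-1]; cv2.imwrite("pics/w5.png",w)
a=ctrl.snapshot("scene")[...,::-1]; cv2.imwrite("pics/s5.png",a)
r=lambda im,x,y,ww,h,s:cv2.resize(np.ascontiguousarray(im[y:y+h,x:x+ww]),None,fx=s,fy=s,interpolation=cv2.INTER_CUBIC)
cv2.imwrite("pics/d5.png",np.hstack([r(w,270,130,100,150,4),r(a,135,170,100,150,4)]))
```

```text
[ 0.51988934 -0.25791515  0.20613909] [-1.79955595e+02 -1.04793023e-02 -1.10494465e+02] 0.01732607618842798
```

View pics/d5.png

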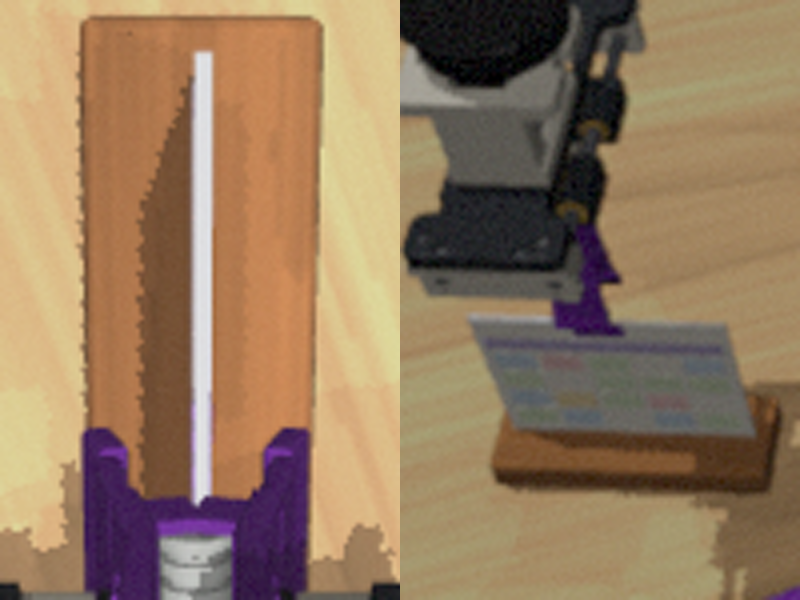

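{"method": "apply_moves", "body": {"deltas": [{"fingers": 10,"delta_pos": [0,0.8,2],"angular": [0,0,-0.2]},{"fingers": 10,"delta_pos": [0,0.8,8],"angular": [0,0,-0.2]},{"fingers": 10,"delta_pos": [0,0.8,14],"angular": [0,0,-0.2]},{"fingers": 10,"delta_pos": [0,0.8,20],"angular": [0,0,-0.2]},{"fingers": 10,"delta_pos": [0,0.8,26],"angular": [0,0,-0.2]},{"fingers": 10,"delta_pos": [0,0.8,31],"angular": [0,0,-0.2]},{"fingers": 10,"delta_pos": [0,0.8,33],"angular": [0,0,-0.2]},{"fingers": 10,"delta_pos": [0,0.8,33],"angular": [0,0,-0.2]},{"fingers": 10,"delta_pos": [0,0.8,33],"angular": [0,0,-0.2]}]}}

```text
clock: 8.55
tool_pos: [0.5185, -0.2576, 0.1727]
orientation: [-180.0, -0.0, -110.3]
force: [-0.2, 0.0, -1.1]
opening: 0.0173
gripper_force: 30.0
```

Run:
```python
from h import *
o=ctrl.get_obs(); print(o['tool_pos'],o['orientation'],o['opening'],o['force'])
w=ctrl.snapshot("wrist")[...,::-1]; cv2.imwrite("pics/w6.png",w)
a=ctrl.snapshot("scene")[...,::-1]; cv2.imwrite("pics/s6.png",a)
r=lambda im,x,y,ww,h,s:cv2.resize(np.ascontiguousarray(im[y:y+h,x:x+ww]),None,fx=s,fy=s,interpolation=cv2.INTER_CUBIC)
cv2.imwrite("pics/d6.png",np.hstack([r(w,270,130,100,150,4),r(a,135,170,100,150,4)]))
```

```text
[ 0.51853114 -0.25761253  0.17269852] [-1.79989156e+02 -4.83530866e-03 -1.10308585e+02] 0.017270402553982194 [-0.1822754   0.04477427 -1.07578731]
```

View pics/d6.png

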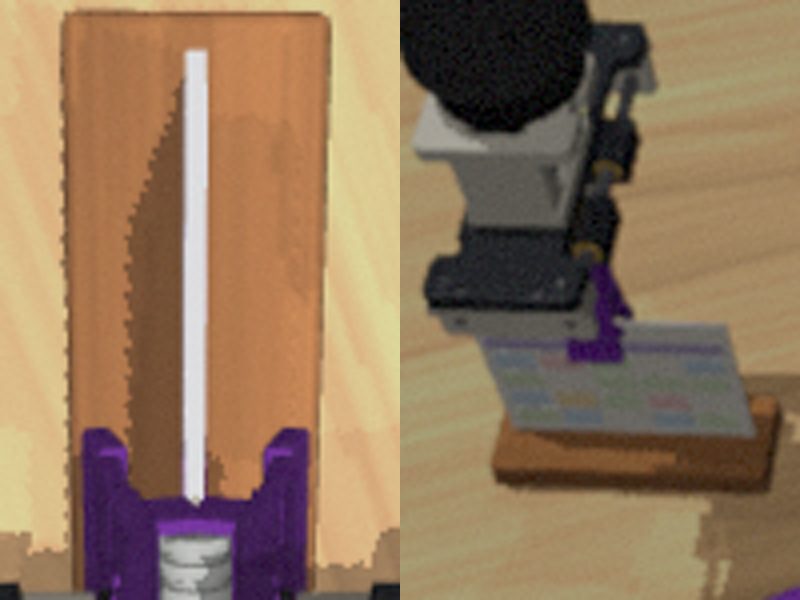

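Run:
```python
from h import *
o=ctrl.get_obs(); T=Ro.from_euler('xyz',o['orientation'],degrees=True); tl=lambda p:T.inv().apply(np.array(p)-o['tool_pos'])*1000
for uv in((135+168/4,170+361/4),(135+222/4,170+359/4)):
    c,d=ray("scene",uv); c=tl(c); d=T.inv().apply(d); p=c+d*(-15-c[1])/d[1]; print(p.round(1),(T.apply(p/1000)+o['tool_pos']).round(4))
E=[tl(onz("scene",(135+70/4,170+315/4),.136)),tl(onz("scene",(135+328/4,170+325/4),.136))]; print("card ends tool",np.round(E,1).tolist())
print("far end wrist",tl(onz("wrist",(270+196/4,130+50/4),.136,o)).round(1))
```

```text
[ 17.7 -15.   58.5] [ 0.5266 -0.2794  0.1144]
[-14.5 -15.   55. ] [ 0.5377 -0.2492  0.1179]
card ends tool [[72.8, 0.0, 36.9], [-76.8, -2.0, 36.9]]
far end wrist [75.   1.6 36.9]
```

{"method": "apply_moves", "body": {"deltas": [{"fingers": 10,"delta_pos": [-1,0,-1],"angular": [0,0,0]},{"fingers": 10,"delta_pos": [-2,0,-2],"angular": [0,0,0]},{"fingers": 10,"delta_pos": [-2,0,-2],"angular": [0,0,0]},{"fingers": 10,"delta_pos": [-2,0,-2],"angular": [0,0,0]},{"fingers": 10,"delta_pos": [-2,0,-2],"angular": [0,0,0]}]}}

```text
clock: 9.15
tool_pos: [0.5191, -0.2556, 0.1746]
orientation: [-180.0, 0.0, -110.3]
force: [0.3, -0.4, -1.3]
opening: 0.017
gripper_force: 30.0
```

```bash
python3 -c "
from plant import ctrl
print(ctrl.close_job())"
```

```text
the job is handed in; nothing more can be done
None
```

I took the purple clip off the tray wall and handed the job in with it held squeezed wide open, jaws down, over the middle of the card's top edge; by the last pictures the edge was about 17 mm inside the jaws, clear of the clip, and the card had not moved.

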